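Free the camera carriage's brake and slide it to the focus stop

TASK

Press down the green brake pad in the middle of the camera carriage to free it, and only then, with the pad kept down, push the carriage along its rail until it sits against the orange focus stop; then let the pad come up so that the brake holds it there. Do it with the fingertips on the pad: do not force the carriage along with its brake on, touch the white camera, shift the orange stop, or pick up or disturb anything standing around.

Things in the scene. Friction and masses are not known exactly. Their poses are not given: they have to be found in the camera images.
- rail: Inspection rail, fixed: a white board 180 x 480 mm, 12 mm thick, with an aluminium rail 48 mm wide and 460 mm long on it. Origin on the work surface under the middle of the rail; its +y runs along the rail, the way the carriage must go, towards the dark steel sample stage at the rail's end; z up. The board reaches from x = -50 to +130 mm. It stands anywhere turned up to 0.45 rad.
- pad_top (a point): Centre of the top of the green brake pad (44 x 44 mm, 58 mm above the work surface with the brake on), in the middle of the carriage. Grey ridges 7 mm thick and 10 mm higher than the unpressed pad stand across the rail at 25 mm on either side of the pad's centre along the rail, so a fingertip in this well cannot slip off along the rail; across the rail the well is open. The point's y axis runs along the rail as rail's does. The point goes down with the pad.
- brake (a joint): Travel of the green pad, m: 0 up (brake on), 0.006 fully down. Sprung: it starts to move at about 8 N and is fully down at about 11 N; any value above about 0.001 frees the carriage. With the pad up a rubber shoe holds the carriage with about 10 to 15 N of friction. It springs back up by itself.
- carriage (a joint): Position of the carriage along the rail, m, growing towards the orange stop. The carriage is grey, 60 mm wide, 170 mm long, its deck 46 mm above the work surface; it bears a black cover (60 mm high) at its rear, the pad in its middle and the camera at its front. Freed, it slides with 1 to 2 N and stays where it is left. It starts 45 to 160 mm short of the stop.
- nose (a point): Point on the middle of the carriage's front face (its end towards the stop), 46 mm above the work surface, 85 mm ahead of the pad's centre. y axis along the rail.
- stop (a joint): Position of the orange stop's clamp along the rail, m, growing away from the carriage. The clamp slips only above about 35 N.
- stop_face (a point): Middle of the face of the orange stop that the carriage comes up against (block 66 mm wide, 16 mm thick along the rail, top 58 mm above the work surface, a black clamp screw at its side), 46 mm above the work surface. y axis along the rail. The carriage is home when nose meets this point.
- camera: White camera on the front of the carriage, 46 mm wide, 36 mm long, top 96 mm above the work surface, its rear face 44 mm ahead of the pad's centre; a black lens looks forward, over the stop. Not to be touched. Origin at the centre of its underside, 46 mm above the work surface, 62 mm ahead of the pad's centre.
- vial: Amber vial with white cap, 24 mm across, 50 mm high, loose on the dark sample stage (top 50 mm above the work surface) at the rail's end, 190 mm from the middle of the rail. Origin at the centre of its underside. Leave alone.
- spare_a: Amber vial with blue cap, 24 mm across, 50 mm high, standing loose on the board beside the rail. Origin under its centre. Leave alone.
- spare_b: Amber vial with red cap, 24 mm across, 50 mm high, standing loose on the board beside the rail. Origin under its centre. Leave alone.
- marker: Black and blue marker, 12 x 130 x 12 mm, lying on the board beside the rail. Origin at its underside. Leave alone.
- tip_box: Box of pipette tips, clear with orange top, 85 x 120 x 57 mm, on the bench to the robot's left. Origin under its centre. Leave alone.
- wash: White bottle, 64 mm across, 130 mm high, on the bench to one side of the rail. Origin under its centre. Leave alone.
- beaker: Glass beaker, 80 mm across, 100 mm high, on the bench to one side of the rail. Origin under its centre. Leave alone.
- rotor_lid: Black round rotor lid, 90 mm across, 24 mm high, on the bench to the robot's right. Origin under its centre. Leave alone.

How it is judged:
On the way, in this order (a step that is already met when the one before it is completed fails the run):
1. the pad is pressed down, the carriage still within 8 mm of its start (value of joint brake above 0.0015 m and distance of nose from where it was at the start of the episode below 0.008 m), for 0.1 s.
2. the carriage comes up to the orange stop with the pad held down (horizontal distance between nose and stop_face below 0.003 m and value of joint brake above 0.001 m), for 0.1 s.
At the end, for the whole second after the job is handed in: The carriage's front is within 3 mm of the orange stop, at rest, the pad is up (within 1 mm: brake on), and the stop is within 4 mm of where it was (horizontal distance between nose and stop_face below 0.003 m and value of joint brake below 0.001 m and distance of stop_face from where it was at the start of the episode below 0.004 m and linear speed of vial below 0.02 m/s and velocity of joint carriage between -0.005 and 0.005 m/s); the robot touches nothing.
It fails at once if the carriage is forced along, over 4 mm, with its brake on (value of joint brake below 0.0008 m and velocity of joint carriage above 0.008 m/s and distance of nose from where it was at the start of the episode above 0.004 m and horizontal distance between nose and stop_face above 0.004 m).
It fails at once if the camera is touched (over 2 N) (contact force between any of the fingers, the arm and camera above 2 N).
It fails at once if the orange stop is shifted by more than 4 mm (distance of stop_face from where it was at the start of the episode above 0.004 m).
It fails at once if something standing around is lifted, carried or pushed more than 12 mm (distance of any of vial, spare_a, spare_b, marker, tip_box, wash, beaker, rotor_lid from where it was at the start of the episode above 0.012 m).
It also fails if it takes over 32 s, if anything falls off the work surface, if the arm or the gripper's body presses on something with over 40 N, if the wrist force passes 120 N, or if a joint passes its speed limit or range.

ROBOT

A 6-joint arm with a two-finger parallel gripper is mounted at the origin on the work surface. World frame = base frame: x ahead of the robot, y to its left, z up, the work surface at z = 0. Lengths are in m, angles in rad, forces in N, time in s.
With the tool pointing down it reaches from about 0.325 to 0.775 m from the base axis. Payload 5.5 kg.
Tool frame: the origin (TCP) lies between the finger pads; the fingertips stand 17 mm ahead of it and the grasp point (between the pads) lies 2 mm behind it; z points along the fingers, y is the line along which they close (so a half turn about z gives the same grasp; the last joint's range is limited). The gripper opens to 88 mm and grips with 3 to 60 N. Pads are 20 mm wide; open, the fingers measure 115 mm over their backs; the gripper's body (75 mm by 178 mm) begins 61 mm behind the grasp point.
Start: joints at [-1.166, 0.091, 1.231, -0, 1.82, -0.057], TCP at [0.267, -0.537, 0.218] pointing down, gripper open.
Joint ranges: [-2.87, 2.87], [-0.86, 2.18], [0.17, 2.46], [-1.51, 4.65], [0.06, 2.69], [-2.65, 2.65]. Speed limits (rad/s): [2.57, 2.57, 3.01, 3.14, 3.14, 3.14].

INTERFACE

Orientations are given as a unit quaternion [w, x, y, z].
In Python, from rig import arm, vision, job gives the robot as it stands. The module is installed in compiled form; this text tells all that it offers.
- The arm moves only by the shell command python3 -m jog 'ROWS' [FORCE]. ROWS is JSON, a list of rows, each an object of numbers: "grip": the opening, from 0 (shut) to 1 (fully open); "tx", "ty", "tz": the shift along the tool's x, y, z in cm; "rx", "ry", "rz": the turn, a rotation vector about the tool's x, y, z in degrees. In form: [{"grip": .., "tx": .., "ty": .., "tz": .., "rx": .., "ry": .., "rz": ..}, ...]. A call has 1 to 8 rows; each row is the pose to reach, as a shift and turn from the pose commanded when the call began, along the tool's axes at that moment; what a row does not reach only later rows make up. A row lasts 1/12 s, in which the tool goes at most 41.7 mm and 7.16 degrees, less where a joint would pass 70% of its speed; a pose out of reach is approached as far as the arm can. A call with a gripper value outside its range is refused whole. The fingers move at their own pace and stop on an object; FORCE is the grip in N (left out, the last holds). Time passes only in rows, so rows that repeat a pose let the fingers close. It gives the time, the measured TCP pose, the force, the opening and the grip force at its end, in the units of the state.
- arm.state(): the state, without advancing time (a new reading comes with each control period).
- vision.read_camera(name): name is "scene" or "top" or "wrist"; returns a dict with "image" (480x640x3 uint8, blue, green, red), "depth" (480x640 float32, m along the optical axis (not along the pixel's ray), 0 where there is no reading), "mtx" (3x3 intrinsics, pixels), "position" and "rotation" of the camera in the world. Camera axes: x right, y up, looking along -z (the intrinsics and any distortion apply to the point x, -y, -z); pixel columns grow to the right and rows downward; lengths in m; the calibration is good to about 2 mm. A picture is of the moment at which its call begins.
- job.sign_off(): hands the job in; it is judged then, once.
The state is a dict: "clock": time; "joints": joint angles; "joint_vel": joint speeds; "joint_efforts": joint torques, N m; "tool_pos": TCP position; "orientation": TCP orientation; "ft_force": force on the tool from outside, world axes, zero at the start; "moment": the same for the moment, N m; "gripper_width": finger opening in m; "finger_force": force on a finger pad.
Only numpy, scipy, OpenCV 4.12 (cv2) and the standard library are available. Lean on these libraries where they do the work, as an engineer would, in place of code of your own. Each camera call takes 0.05 s, during which the arm holds its last target. There are 200 camera calls.

## Working session

There is one attempt and no reset: what is moved stays moved. The work goes in short steps, Python scripts to look and compute and a shell command to move; the robot and the scene stay as the last step left them, time stands still between calls to the robot, and variables do not carry over. Pictures are saved under pics/ and viewed, at most 10 in all, crops included, and the job is handed in when it is done.

```bash
mkdir -p pics
cat > h.py <<'E'
import numpy as np, cv2
from rig import arm, vision, job
from scipy.spatial.transform import Rotation as R
def cam(n):
    c=vision.read_camera(n); d=c["depth"]; M=np.array(c["mtx"])
    v,u=np.mgrid[:480,:640]
    p=np.stack([(u-M[0,2])/M[0,0]*d,-(v-M[1,2])/M[1,1]*d,-d],-1)
    rot=np.array(c["rotation"])
    if rot.shape!=(3,3): rot=R.from_quat(np.roll(rot,-1)).as_matrix()
    W=p@rot.T+np.array(c["position"])
    W[d==0]=np.nan
    return c["image"],W,c
def mask(img,lo,hi):
    return cv2.inRange(cv2.cvtColor(img,cv2.COLOR_BGR2HSV),lo,hi)>0
E
python3 - <<'E'
from h import *
for n in("top","scene"):
    i,W,c=cam(n); cv2.imwrite(f"pics/{n}0.png",i); print(n,c["position"],c["mtx"])
    m=mask(i,(45,80,40),(85,255,255)); print("green",m.sum(),np.nanmedian(W[m],0))
    m=mask(i,(5,150,120),(18,255,255)); print("orange",m.sum(),np.nanmedian(W[m],0))
s=arm.state();print(s)
E
```

```text
top [0.32463654 0.02288375 1.28524782] [[471.75403055   0.         316.25527107]
 [  0.         471.75403055 238.03652868]
 [  0.           0.           1.        ]]
green 389 [ 0.51718638 -0.12414927  0.0549883 ]
orange 1197 [0.33310636 0.51560215 0.05424057]
scene [1.29045811 0.04512342 0.79733142] [[434.43462859   0.         318.4276011 ]
 [  0.         434.43462859 238.80882437]
 [  0.           0.           1.        ]]
green 723 [ 0.92481851 -0.23709975  0.02111937]
orange 725 [0.3425729  0.49588029 0.05402924]
{'clock': 0.1, 'joints': array([-1.16569820e+00,  9.17887130e-02,  1.23173512e+00, -6.15629281e-07,
        1.81981501e+00, -5.66864625e-02]), 'joint_vel': array([-0.00107085, -0.00137209, -0.00173883, -0.00053836,  0.00024031,
        0.00080073]), 'joint_efforts': array([ 2.05255521e-03, -4.47856987e+01, -4.07569349e+01,  7.00743799e-02,
        2.84345256e-02, -1.25295646e-04]), 'tool_pos': array([ 0.26722614, -0.53690246,  0.21683402]), 'orientation': array([-8.59828274e-04,  9.73462230e-01,  2.28846071e-01, -1.51623926e-04]), 'ft_force': array([ 0.45967526,  0.91981808, -0.05773949]), 'moment': array([-0.01846657,  0.01782702, -0.0085904 ]), 'finger_force': 0.0, 'gripper_width': 0.08777722875975015}
```

View pics/top0.png

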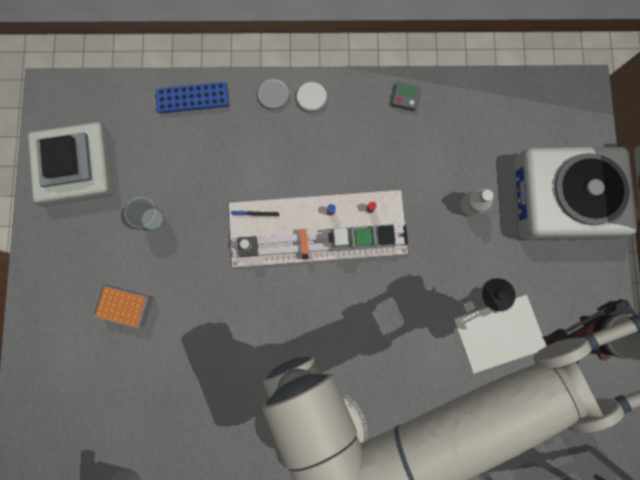

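View pics/scene0.png

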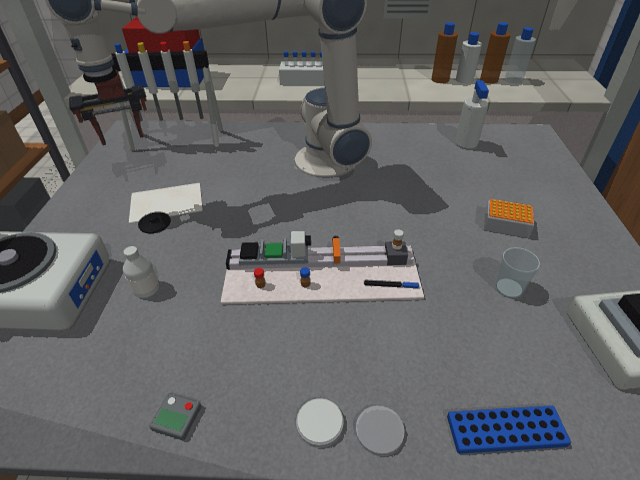

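The top view shows the green pad at about (363,236), the camera at (341,237), the orange stop at (304,243) and the stage vial at (245,243). The rail runs left, close to world +y. In the scene view nothing stands in the way, and the spare vials are on the far side of the rail.

```bash
cat > meas.py <<'E'
from h import *
def rect(i,W,m,z0,z1,name):
    ok=m&(W[...,2]>z0)&(W[...,2]<z1)&(np.hypot(W[...,0]-.5,W[...,1])<.33)
    n,l,st,_=cv2.connectedComponentsWithStats(ok.astype(np.uint8)); 
    k=1+np.argmax(st[1:,4]); P=W[l==k]
    P=P[np.all(np.isfinite(P),1)]
    (cx,cy),(w,h),a=cv2.minAreaRect((P[:,:2]*1000).astype(np.float32))
    print(name,len(P),"c",round(cx,1),round(cy,1),"wh",round(w,1),round(h,1),"ang",round(a,2),"z",round(np.median(P[:,2])*1000,1))
    return P,(cx,cy)
def run(n):
    i,W,c=cam(n)
    g=rect(i,W,mask(i,(45,80,40),(85,255,255)),.04,.075,"pad")
    o=rect(i,W,mask(i,(5,150,100),(18,255,255)),.045,.07,"stop")
    return i,W,g,o
E
python3 - <<'E'
from meas import *
i,W,g,o=run("top")
# board
b=(W[...,2]>.004)&(np.hypot(W[...,0]-.5,W[...,1]-.03)<.3)&(W[...,2]<.14)
rect(i,W,b,.004,.14,"board")
cv2.imwrite("pics/crop.png",cv2.resize(i[180:275,220:420],None,fx=4,fy=4,interpolation=cv2.INTER_CUBIC))
E
```

```text
pad 249 c 506.4 -112.0 wh 43.2 42.4 ang 4.43 z 56.9
stop 77 c 494.9 45.1 wh 58.8 8.8 ang 3.9 z 57.5
board 11319 c 537.1 8.0 wh 186.3 481.2 ang 3.74 z 12.9
```

View pics/crop.png

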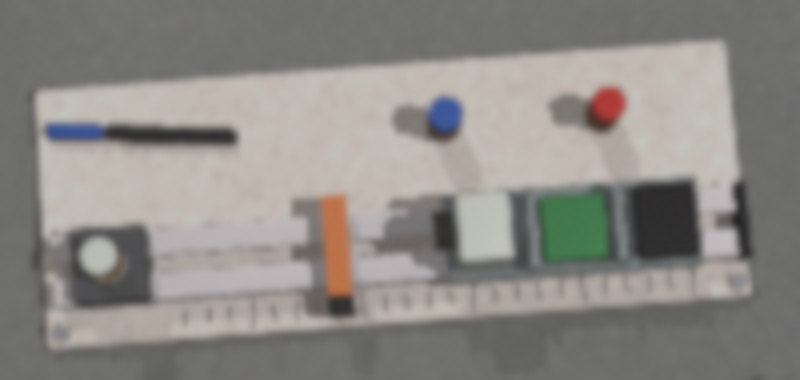

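The crop confirms the layout: the pad is the green square, the stop lies ahead of it with its clamp screw towards the robot, and the rail is turned about 3.8°. The carriage has about 64 mm to go. I'll go above the pad with the fingers shut.

```bash
python3 -m jog '[{"grip":0,"tx":20,"ty":-13.7,"rz":-54},{"grip":0,"tx":20,"ty":-13.7,"rz":-54},{"grip":0,"tx":20,"ty":-13.7,"rz":-54},{"grip":0,"tx":20,"ty":-13.7,"rz":-54},{"grip":0,"tx":20,"ty":-13.7,"rz":-54},{"grip":0,"tx":20,"ty":-13.7,"rz":-54},{"grip":0,"tx":20,"ty":-13.7,"rz":-54},{"grip":0,"tx":20,"ty":-13.7,"rz":-54}]' 10
cat > go.py <<'E'
import sys; from h import *
# usage: x y z(mm) ; angle of tool y (deg)
s=arm.state(); x,y,z,a=map(float,sys.argv[1:5])
q=R.from_quat(np.roll(s["orientation"],-1)); 
t=q.inv().apply(np.array([x,y,z])/1000-s["tool_pos"])*100
a=np.radians(a); Y=np.array([np.cos(a),np.sin(a),0]); Z=np.array([0,0,-1.]); X=np.cross(Y,Z)
T=R.from_matrix(np.stack([X,Y,Z],1))
print("t cm",t.round(2),"rot",np.degrees((q.inv()*T).as_rotvec()).round(2),"pos",(s["tool_pos"]*1000).round(1),"F",s["ft_force"].round(2),"w",s["gripper_width"],s["clock"])
E
python3 go.py 506 -112 150 3.8
```

```text
t cm [ 40.31 -27.4    6.74] rot [-7.000e-02 -5.000e-02 -6.734e+01] pos [ 267.2 -537.   217. ] F [-0.45 -0.18  0.12] w 0.08779430281604389 0.15schema error: expected keys grip, tx, ty, tz, rx, ry, rz
```

```bash
python3 -m jog '[{"grip":0,"tx":20,"ty":-13.7,"tz":0,"rx":0,"ry":0,"rz":-54},{"grip":0,"tx":20,"ty":-13.7,"tz":0,"rx":0,"ry":0,"rz":-54},{"grip":0,"tx":20,"ty":-13.7,"tz":0,"rx":0,"ry":0,"rz":-54},{"grip":0,"tx":20,"ty":-13.7,"tz":0,"rx":0,"ry":0,"rz":-54},{"grip":0,"tx":20,"ty":-13.7,"tz":0,"rx":0,"ry":0,"rz":-54},{"grip":0,"tx":20,"ty":-13.7,"tz":0,"rx":0,"ry":0,"rz":-54},{"grip":0,"tx":20,"ty":-13.7,"tz":0,"rx":0,"ry":0,"rz":-54},{"grip":0,"tx":20,"ty":-13.7,"tz":0,"rx":0,"ry":0,"rz":-54}]' 10
python3 go.py 506 -112 170 3.8
```

```text
clock: 0.82
tool_pos: [0.3864, -0.3234, 0.2179]
orientation: [0.0, 0.76, 0.65, 0.0]
ft_force: [-0.3, 0.4, -0.9]
gripper_width: 0.0378
finger_force: 0.0
t cm [22.74  8.53  4.79] rot [ 1.000e-02 -0.000e+00 -1.275e+01] pos [ 386.4 -323.4  217.9] F [-0.26  0.45 -0.91] w 0.03780271304754454 0.8167
```

```bash
python3 -m jog '[{"grip":0,"tx":22.7,"ty":8.5,"tz":4.8,"rx":0,"ry":0,"rz":-12.7},{"grip":0,"tx":22.7,"ty":8.5,"tz":4.8,"rx":0,"ry":0,"rz":-12.7},{"grip":0,"tx":22.7,"ty":8.5,"tz":4.8,"rx":0,"ry":0,"rz":-12.7},{"grip":0,"tx":22.7,"ty":8.5,"tz":4.8,"rx":0,"ry":0,"rz":-12.7},{"grip":0,"tx":22.7,"ty":8.5,"tz":4.8,"rx":0,"ry":0,"rz":-12.7},{"grip":0,"tx":22.7,"ty":8.5,"tz":4.8,"rx":0,"ry":0,"rz":-12.7},{"grip":0,"tx":22.7,"ty":8.5,"tz":4.8,"rx":0,"ry":0,"rz":-12.7},{"grip":0,"tx":22.7,"ty":8.5,"tz":4.8,"rx":0,"ry":0,"rz":-12.7}]' 10
python3 - <<'E'
from meas import *
i,W,c=cam("wrist"); cv2.imwrite("pics/wrist1.png",i)
for n,f in(("pad",((45,80,40),(85,255,255))),("stop",((5,150,100),(18,255,255)))):
    try: rect(i,W,mask(i,*f),.045,.07,n)
    except Exception as e: print(n,e)
E
python3 go.py 506 -112 80 3.8
```

```text
clock: 1.48
tool_pos: [0.5068, -0.1139, 0.1687]
orientation: [-0.001, 0.686, 0.728, -0.001]
ft_force: [-0.2, -0.1, 0.1]
gripper_width: 0.0002
finger_force: 0.0
pad 2659 c 506.5 -114.2 wh 44.6 47.4 ang 3.33 z 56.9
stop 2635 c 495.4 43.9 wh 66.8 16.7 ang 4.02 z 57.1
t cm [ 0.34 -0.03  8.94] rot [-0.07  0.01 -0.54] pos [ 506.6 -115.3  169.4] F [ 0.27 -0.1  -0.83] w 6.530380362613141e-05 1.5333
```

View pics/wrist1.png

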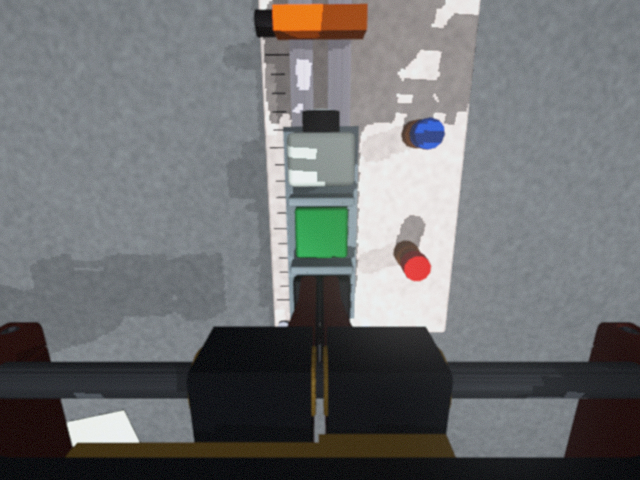

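The wrist view shows the pad at (322,232), the camera at (320,160) and the stop at (320,22), with the fingers coming in from the bottom. Before going down I'll check how low the wrist camera hangs.

```bash
python3 - <<'E'
from h import *
i,W,c=cam("wrist"); print(c["position"],c["rotation"],arm.state()["tool_pos"])
E
python3 -m jog '[{"grip":0,"tx":0.2,"ty":0,"tz":4,"rx":0,"ry":0,"rz":-0.4},{"grip":0,"tx":0.2,"ty":0,"tz":6,"rx":0,"ry":0,"rz":-0.4},{"grip":0,"tx":0.2,"ty":0,"tz":8,"rx":0,"ry":0,"rz":-0.4},{"grip":0,"tx":0.2,"ty":0,"tz":8.6,"rx":0,"ry":0,"rz":-0.4},{"grip":0,"tx":0.2,"ty":0,"tz":8.6,"rx":0,"ry":0,"rz":-0.4},{"grip":0,"tx":0.2,"ty":0,"tz":8.6,"rx":0,"ry":0,"rz":-0.4}]' 10; python3 go.py 506.5 -113 75 3.8
```

```text
[ 0.50119242 -0.03652746  0.33528809] [ 0.98915614 -0.14411932 -0.00311508  0.02810775] [ 0.50651391 -0.1162352   0.16990583]
clock: 2.08
tool_pos: [0.5067, -0.1148, 0.0849]
orientation: [0.001, 0.685, 0.728, 0.0]
ft_force: [0.0, -0.1, -0.2]
gripper_width: 0.0005
finger_force: 0.0
t cm [ 0.18 -0.01  0.99] rot [ 0.05  0.03 -0.34] pos [ 506.7 -114.8   84.9] F [ 0.02 -0.05 -0.16] w 0.0005252563266651081 2.0833
```

```bash
python3 -m jog '[{"grip":0,"tx":0.15,"ty":0,"tz":0.4,"rx":0,"ry":0,"rz":0},{"grip":0,"tx":0.15,"ty":0,"tz":0.8,"rx":0,"ry":0,"rz":0},{"grip":0,"tx":0.15,"ty":0,"tz":1.0,"rx":0,"ry":0,"rz":0},{"grip":0,"tx":0.15,"ty":0,"tz":1.1,"rx":0,"ry":0,"rz":0},{"grip":0,"tx":0.15,"ty":0,"tz":1.2,"rx":0,"ry":0,"rz":0},{"grip":0,"tx":0.15,"ty":0,"tz":1.2,"rx":0,"ry":0,"rz":0}]' 10; python3 go.py 506.5 -113 75 3.8
```

```text
clock: 2.58
tool_pos: [0.5066, -0.112, 0.0717]
orientation: [-0.0, 0.685, 0.729, -0.0]
ft_force: [-0.8, 0.4, 0.2]
gripper_width: 0.0005
finger_force: 0.0
t cm [-0.09 -0.01 -0.33] rot [-0.01 -0.   -0.23] pos [ 506.6 -112.    71.7] F [-0.78  0.35  0.18] w 0.0005323478226308279 2.5833
```

```bash
python3 -m jog '[{"grip":0,"tx":0,"ty":0,"tz":0.1,"rx":0,"ry":0,"rz":0},{"grip":0,"tx":0,"ty":0,"tz":0.2,"rx":0,"ry":0,"rz":0},{"grip":0,"tx":0,"ty":0,"tz":0.3,"rx":0,"ry":0,"rz":0},{"grip":0,"tx":0,"ty":0,"tz":0.3,"rx":0,"ry":0,"rz":0}]' 10; python3 go.py 506.5 -113 75 3.8
```

```text
clock: 2.92
tool_pos: [0.5065, -0.1121, 0.0686]
orientation: [-0.0, 0.685, 0.729, -0.0]
ft_force: [0.3, 0.5, -0.5]
gripper_width: 0.0004
finger_force: 0.0
t cm [-0.09 -0.01 -0.64] rot [-0.02 -0.01 -0.24] pos [ 506.5 -112.1   68.6] F [ 0.28  0.53 -0.47] w 0.0004394083782856671 2.9167
```

Run:
```python
from h import *
i,W,c=cam("wrist"); j,_,_=cam("scene")
cv2.imwrite("pics/w2.png",np.vstack([cv2.resize(i[150:480,150:490],(400,388)),cv2.resize(j[215:275,215:315],(400,212),interpolation=cv2.INTER_CUBIC)]))
```

```text
(no output)
```

View pics/w2.png

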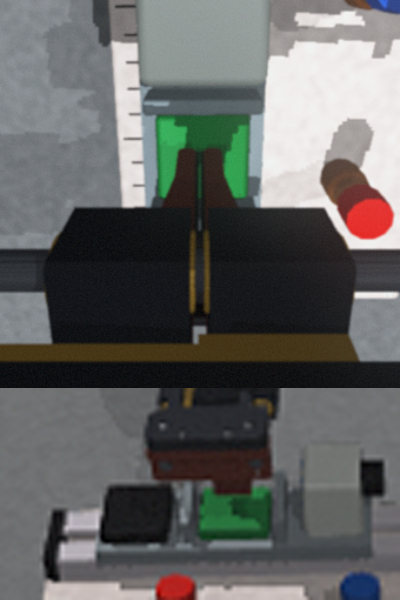

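The tips are in the well, about mid-pad, and don't yet seem to be loading the pad. I'll carry on down in small steps.

```bash
python3 -m jog '[{"grip":0,"tx":0,"ty":0,"tz":0.1,"rx":0,"ry":0,"rz":0},{"grip":0,"tx":0,"ty":0,"tz":0.2,"rx":0,"ry":0,"rz":0},{"grip":0,"tx":0,"ty":0,"tz":0.2,"rx":0,"ry":0,"rz":0}]' 10; python3 go.py 506.5 -113 75 3.8;python3 -m jog '[{"grip":0,"tx":0,"ty":0,"tz":0.1,"rx":0,"ry":0,"rz":0},{"grip":0,"tx":0,"ty":0,"tz":0.2,"rx":0,"ry":0,"rz":0},{"grip":0,"tx":0,"ty":0,"tz":0.2,"rx":0,"ry":0,"rz":0}]' 10; python3 go.py 506.5 -113 75 3.8
```

```text
clock: 3.27
tool_pos: [0.5065, -0.1121, 0.0665]
orientation: [-0.0, 0.685, 0.729, -0.0]
ft_force: [-0.4, -0.8, -1.0]
gripper_width: 0.0005
finger_force: 0.0
t cm [-0.09 -0.   -0.85] rot [-0.02 -0.01 -0.24] pos [ 506.5 -112.1   66.5] F [-0.36 -0.84 -1.02] w 0.0004814879396857081 3.2667
clock: 3.52
tool_pos: [0.5065, -0.1121, 0.0645]
orientation: [-0.0, 0.685, 0.729, -0.0]
ft_force: [-0.4, 0.0, -0.1]
gripper_width: 0.0003
finger_force: 0.0
t cm [-0.09 -0.   -1.05] rot [-0.02 -0.01 -0.24] pos [ 506.5 -112.1   64.5] F [-0.39  0.01 -0.07] w 0.00032401239040217737 3.5167
```

```bash
for k in 1 2; do python3 -m jog '[{"grip":0,"tx":0,"ty":0,"tz":0.1,"rx":0,"ry":0,"rz":0},{"grip":0,"tx":0,"ty":0,"tz":0.15,"rx":0,"ry":0,"rz":0},{"grip":0,"tx":0,"ty":0,"tz":0.15,"rx":0,"ry":0,"rz":0}]' 10 | grep -E "pos|force"; done
python3 - <<'E'
from meas import *
i,W,c=cam("scene")
m=np.isfinite(W[...,2])&(abs(W[...,0]-.5065)<.03)&(abs(W[...,1]+.112)<.012)
for z in range(40,110,5):
    k=m&(abs(W[...,2]*1000-z-2.5)<2.5); 
    if k.sum(): print(z,k.sum(),np.median(i[k],0),(np.median(W[k],0)*1000).round(1))
E
```

```text
tool_pos: [0.5065, -0.1121, 0.0632]
ft_force: [-0.6, 0.8, 0.8]
finger_force: 0.0
tool_pos: [0.5065, -0.1121, 0.0617]
ft_force: [-0.1, -0.5, 0.1]
finger_force: 0.0
40 12 [120. 117. 108.] [ 532.1 -113.1   44.1]
45 16 [38. 61. 26.] [ 530.4 -112.7   46.6]
50 20 [43.  76.5 28.5] [ 530.4 -110.8   52.7]
55 75 [50. 94. 35.] [ 518.5 -111.    57. ]
60 2 [52.5 98.5 34.5] [ 519.  -116.7   61. ]
65 3 [28. 33. 50.] [ 513.8 -101.6   68.3]
70 13 [25. 25. 47.] [ 516.5 -113.6   72.5]
75 15 [26. 27. 47.] [ 516.1 -110.4   76.9]
80 7 [27. 29. 49.] [ 517.3 -112.5   81.6]
```

Depth shows the fingertips still about 5–8 mm above the pad, so they reach less far when shut. I'll go on down, checking the force.

```bash
for k in 1 2; do python3 -m jog '[{"grip":0,"tx":0,"ty":0,"tz":0.1,"rx":0,"ry":0,"rz":0},{"grip":0,"tx":0,"ty":0,"tz":0.2,"rx":0,"ry":0,"rz":0},{"grip":0,"tx":0,"ty":0,"tz":0.2,"rx":0,"ry":0,"rz":0}]' 10 | grep -E "pos|ft"; done
```

```text
tool_pos: [0.5065, -0.1121, 0.0596]
ft_force: [-0.1, -0.4, 0.1]
tool_pos: [0.5065, -0.1121, 0.0575]
ft_force: [-0.0, -0.0, -0.7]
```

Run:
```python
from h import *
i,W,c=cam("wrist"); j,V,_=cam("scene")
cv2.imwrite("pics/w3.png",np.vstack([cv2.resize(i[150:480,150:490],(400,388)),cv2.resize(j[215:275,215:315],(400,212),interpolation=cv2.INTER_CUBIC)]))
for W,n,i in((W,"wrist",i),(V,"scene",j)):
    b=i.astype(int); dk=(b.max(-1)<75)&(b[...,2]>b[...,1]+12)&(abs(W[...,0]-.506)<.03)&(abs(W[...,1]+.112)<.03)&(W[...,2]>.04)
    P=W[dk]*1000; print(n,len(P), P[np.argsort(P[:,2])[:6]].round(1))
```

```text
wrist 5356 [[ 499.9 -101.2   61.9]
 [ 498.4 -101.2   62. ]
 [ 499.4 -101.    62.3]
 [ 508.3 -100.3   62.7]
 [ 511.3 -100.1   62.8]
 [ 498.9 -100.8   63. ]]
scene 128 [[ 514.4 -112.    65.3]
 [ 515.  -106.9   66. ]
 [ 516.1 -121.6   66.6]
 [ 516.2 -109.1   67.1]
 [ 516.8 -118.9   67.4]
 [ 516.4 -104.1   67.5]]
```

View pics/w3.png

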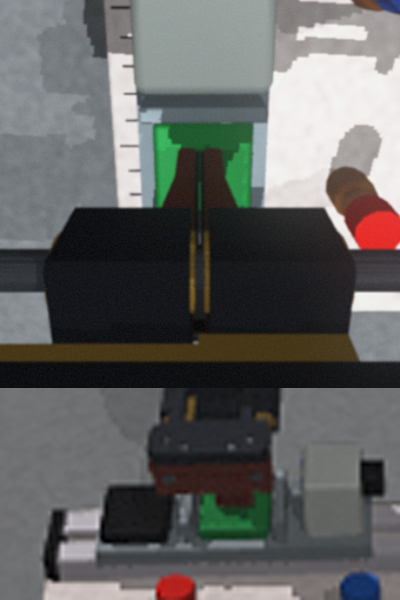

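The tips look 3–5 mm above the pad. A wider part of the finger sits just above them, so I'll check its profile against the ridges and the cover.

```bash
python3 - <<'E'
from h import *
for n in("scene","wrist"):
    i,W,c=cam(n); b=i.astype(int)
    dk=(b.max(-1)<80)&(b[...,2]>b[...,1]+8)&(abs(W[...,0]-.506)<.15)&(abs(W[...,1]+.112)<.12)&(W[...,2]>.05)
    P=W[dk]*1000; print(n)
    for z in range(56,150,5):
        Q=P[(P[:,2]>=z)&(P[:,2]<z+5)]
        if len(Q)>2: print(z,len(Q),"x",np.percentile(Q[:,0],[2,98]).round(),"y",np.percentile(Q[:,1],[2,98]).round())
E
python3 go.py 506.5 -113 57 3.8
```

```text
scene
56 3 x [494. 503.] y [-166. -155.]
61 4 x [494. 514.] y [-165. -110.]
66 13 x [515. 518.] y [-121. -102.]
71 12 x [514. 518.] y [-121. -102.]
141 39 x [432. 591.] y [-137.  -76.]
146 50 x [434. 590.] y [-138.  -78.]
wrist
56 26 x [507. 512.] y [-188. -143.]
61 59 x [497. 513.] y [-101. -100.]
66 103 x [496. 513.] y [-101. -100.]
71 126 x [496. 513.] y [-101. -100.]
76 139 x [496. 513.] y [-101. -100.]
81 168 x [497. 513.] y [-102. -100.]
86 151 x [496. 513.] y [-101. -100.]
91 196 x [496. 513.] y [-101. -100.]
96 240 x [495. 514.] y [-101.  -99.]
101 294 x [494. 515.] y [-102.  -99.]
106 236 x [494. 515.] y [-102. -100.]
111 24 x [502. 507.] y [-101. -100.]
116 29 x [502. 507.] y [-102. -100.]
121 5 x [503. 507.] y [-101. -100.]
131 7 x [504. 508.] y [-122. -118.]
141 2275 x [426. 581.] y [-124.  -75.]
146 3524 x [429. 579.] y [-122.  -75.]
t cm [-0.09 -0.01  0.09] rot [-0.    0.   -0.24] pos [ 506.6 -112.1   57.9] F [-0.74 -0.01 -0.16] w 0.00024020124169395074 4.7667
```

The wide part is the gripper body at z≈141, well clear. By depth the tips are about 3 mm above the pad, so I trust the contact force over the reported z.

```bash
for k in 1 2 3; do python3 -m jog '[{"grip":0,"tx":0,"ty":0,"tz":0.1,"rx":0,"ry":0,"rz":0},{"grip":0,"tx":0,"ty":0,"tz":0.1,"rx":0,"ry":0,"rz":0}]' 10 | grep -E "pos|ft"; done
```

```text
tool_pos: [0.5066, -0.1121, 0.0567]
ft_force: [-0.2, -0.7, 0.8]
tool_pos: [0.5065, -0.1121, 0.0556]
ft_force: [-0.4, 0.0, -0.8]
tool_pos: [0.5065, -0.1121, 0.0546]
ft_force: [0.8, -0.1, -1.4]
```

```bash
for k in 1 2 3; do python3 -m jog '[{"grip":0,"tx":0,"ty":0,"tz":0.1,"rx":0,"ry":0,"rz":0},{"grip":0,"tx":0,"ty":0,"tz":0.1,"rx":0,"ry":0,"rz":0}]' 10 | grep -E "pos|ft"; done
python3 - <<'E'
from h import *
i,W,c=cam("wrist"); b=i.astype(int)
dk=(b.max(-1)<80)&(b[...,2]>b[...,1]+8)&(abs(W[...,0]-.506)<.012)&(abs(W[...,1]+.1)<.004)&(W[...,2]>.04)
print(np.percentile(W[dk][:,2]*1000,[0,1,2]))
g=mask(i,(45,80,40),(85,255,255))&(abs(W[...,1]+.11)<.03)&(abs(W[...,0]-.5)<.03); print("pad z",np.median(W[g],0)*1000)
E
```

```text
tool_pos: [0.5065, -0.1121, 0.0536]
ft_force: [0.3, 0.4, -0.9]
tool_pos: [0.5066, -0.1121, 0.0535]
ft_force: [-1.6, -0.1, 5.3]
tool_pos: [0.5067, -0.1122, 0.053]
ft_force: [-3.7, 1.0, 7.2]
[57.69001086 59.35234379 59.96434995]
pad z [ 506.51043056 -101.96816362   56.40382957]
```

Contact: about 7 N on the pad. Next I'll press through the spring.

```bash
for k in 1 2 3 4; do python3 -m jog '[{"grip":0,"tx":0,"ty":0,"tz":0.15,"rx":0,"ry":0,"rz":0},{"grip":0,"tx":0,"ty":0,"tz":0.15,"rx":0,"ry":0,"rz":0}]' 10 | grep -E "pos|ft"; done
```

```text
tool_pos: [0.5067, -0.1122, 0.0516]
ft_force: [-4.5, 0.0, 8.3]
tool_pos: [0.5068, -0.1123, 0.0502]
ft_force: [-4.3, 1.6, 9.4]
tool_pos: [0.5068, -0.1123, 0.0489]
ft_force: [-5.2, 1.3, 9.6]
tool_pos: [0.5068, -0.1124, 0.0476]
ft_force: [-4.9, 0.4, 10.6]
```

```bash
for k in 1 2; do python3 -m jog '[{"grip":0,"tx":0,"ty":0,"tz":0.15,"rx":0,"ry":0,"rz":0},{"grip":0,"tx":0,"ty":0,"tz":0.15,"rx":0,"ry":0,"rz":0}]' 10 | grep -E "pos|ft"; done
python3 - <<'E'
from meas import *
i,W,c=cam("wrist")
rect(i,W,mask(i,(5,150,100),(18,255,255)),.045,.07,"stop")
g=mask(i,(45,80,40),(85,255,255))&(abs(W[...,1]+.11)<.03)&(abs(W[...,0]-.5)<.03); print("pad z",np.median(W[g],0)*1000)
E
```

```text
tool_pos: [0.5069, -0.1127, 0.0474]
ft_force: [-6.9, 0.8, 14.9]
tool_pos: [0.5071, -0.113, 0.0473]
ft_force: [-10.1, -0.7, 22.2]Traceback (most recent call last):
  File "<stdin>", line 3, in <module>
  File "meas.py", line 5, in rect
    k=1+np.argmax(st[1:,4]); P=W[l==k]
        ~~~~~~~~~^^^^^^^^^^
    return _wrapfunc(a, 'argmax', axis=axis, out=out, **kwds)
    return bound(*args, **kwds)
ValueError: attempt to get argmax of an empty sequence
```

The pad is fully down (22 N, travel bottomed out). I'll push along the rail (tool +x) in steps.

```bash
python3 -m jog '[{"grip":0,"tx":0.2,"ty":0,"tz":0,"rx":0,"ry":0,"rz":0},{"grip":0,"tx":0.5,"ty":0,"tz":0,"rx":0,"ry":0,"rz":0},{"grip":0,"tx":1.0,"ty":0,"tz":0,"rx":0,"ry":0,"rz":0},{"grip":0,"tx":1.5,"ty":0,"tz":0,"rx":0,"ry":0,"rz":0},{"grip":0,"tx":2.0,"ty":0,"tz":0,"rx":0,"ry":0,"rz":0},{"grip":0,"tx":2.0,"ty":0,"tz":0,"rx":0,"ry":0,"rz":0}]' 10
python3 - <<'E'
from meas import *
i,W,c=cam("top"); cv2.imwrite("pics/t4.png",cv2.resize(i[180:275,220:420],None,fx=4,fy=4,interpolation=cv2.INTER_CUBIC))
E
```

```text
clock: 7.37
tool_pos: [0.5058, -0.0927, 0.0473]
orientation: [0.002, 0.685, 0.729, 0.0]
ft_force: [-11.8, 0.6, 22.0]
gripper_width: 0.0006
finger_force: 11.0
```

View pics/t4.png

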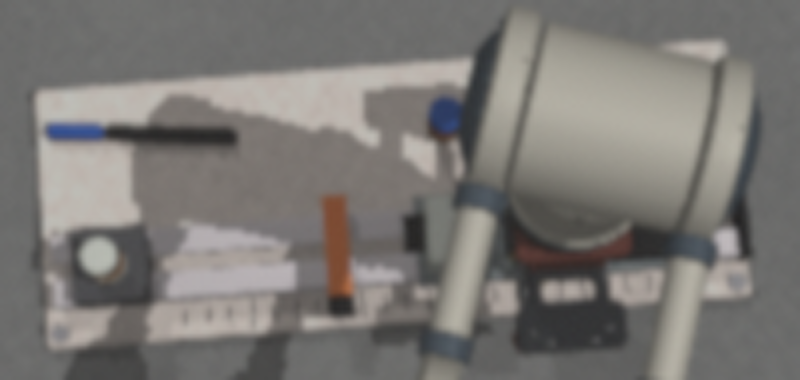

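The carriage has moved with the tips: the lens front went from about column 433 to 402, roughly 20 mm. About 44 mm are left.

```bash
python3 -m jog '[{"grip":0,"tx":0.5,"ty":0,"tz":0,"rx":0,"ry":0,"rz":0},{"grip":0,"tx":1.0,"ty":0,"tz":0,"rx":0,"ry":0,"rz":0},{"grip":0,"tx":1.5,"ty":0,"tz":0,"rx":0,"ry":0,"rz":0},{"grip":0,"tx":2.0,"ty":0,"tz":0,"rx":0,"ry":0,"rz":0},{"grip":0,"tx":2.5,"ty":0,"tz":0,"rx":0,"ry":0,"rz":0},{"grip":0,"tx":3.0,"ty":0,"tz":0,"rx":0,"ry":0,"rz":0},{"grip":0,"tx":3.4,"ty":0,"tz":0,"rx":0,"ry":0,"rz":0},{"grip":0,"tx":3.6,"ty":0,"tz":0,"rx":0,"ry":0,"rz":0}]' 10|grep -E "clo|pos|ft"; for k in 1 2 3; do python3 -m jog '[{"grip":0,"tx":0.1,"ty":0,"tz":0,"rx":0,"ry":0,"rz":0},{"grip":0,"tx":0.1,"ty":0,"tz":0,"rx":0,"ry":0,"rz":0}]' 10 | grep -E "pos|ft"; done
```

```text
clock: 8.08
tool_pos: [0.5034, -0.0571, 0.0473]
ft_force: [-10.4, -2.3, 22.0]
tool_pos: [0.5034, -0.056, 0.0473]
ft_force: [-10.7, -0.6, 21.9]
tool_pos: [0.5033, -0.0552, 0.0473]
ft_force: [-11.0, -0.5, 22.7]
tool_pos: [0.5032, -0.0543, 0.0473]
ft_force: [-11.3, -1.9, 22.0]
```

```bash
for k in 1 2 3 4 ; do python3 -m jog '[{"grip":0,"tx":0.1,"ty":0,"tz":0,"rx":0,"ry":0,"rz":0},{"grip":0,"tx":0.1,"ty":0,"tz":0,"rx":0,"ry":0,"rz":0}]' 10 | grep -E "pos|ft"; done
```

```text
tool_pos: [0.5031, -0.0533, 0.0473]
ft_force: [-11.5, -1.2, 23.5]
tool_pos: [0.5031, -0.0523, 0.0473]
ft_force: [-11.4, -2.2, 23.0]
tool_pos: [0.503, -0.0513, 0.0473]
ft_force: [-11.6, -2.4, 22.2]
tool_pos: [0.503, -0.0503, 0.0473]
ft_force: [-12.1, -2.1, 22.3]
```

```bash
for k in 1 2 3; do python3 -m jog '[{"grip":0,"tx":0.1,"ty":0,"tz":0,"rx":0,"ry":0,"rz":0},{"grip":0,"tx":0.1,"ty":0,"tz":0,"rx":0,"ry":0,"rz":0}]' 10 | grep -E "pos|ft"; done
python3 - <<'E'
from meas import *
i,W,c=cam("wrist"); cv2.imwrite("pics/w5.png",i)
j,V,c=cam("top")
try: rect(j,V,mask(j,(5,150,80),(18,255,255)),.045,.07,"stop")
except Exception as e: print(e)
E
```

```text
tool_pos: [0.5029, -0.0493, 0.0473]
ft_force: [-10.8, -1.3, 22.3]
tool_pos: [0.5028, -0.0483, 0.0473]
ft_force: [-11.1, -2.1, 23.2]
tool_pos: [0.5028, -0.048, 0.0473]
ft_force: [-10.9, -4.1, 22.0]
stop 28 c 472.0 42.9 wh 7.9 18.8 ang 89.58 z 58.2
```

View pics/w5.png

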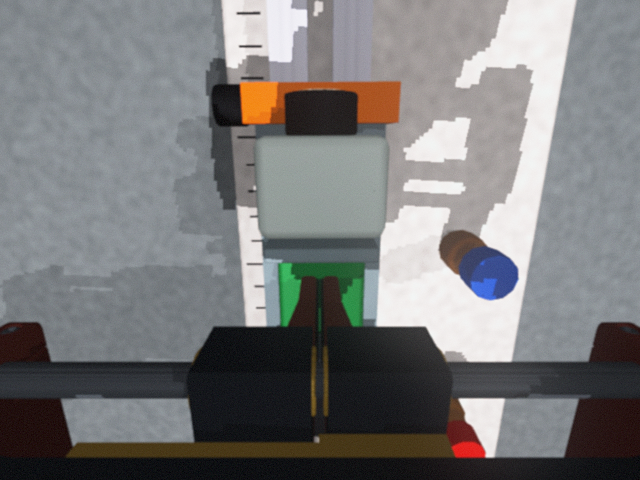

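The carriage front (about row 130) is up against the orange stop (rows 82–125). The last step stalled and the along-rail force rose. I'll push 1–2 mm more to confirm.

```bash
for k in 1 2; do python3 -m jog '[{"grip":0,"tx":0.1,"ty":0,"tz":0,"rx":0,"ry":0,"rz":0},{"grip":0,"tx":0.1,"ty":0,"tz":0,"rx":0,"ry":0,"rz":0}]' 10 | grep -E "pos|ft"; done
```

```text
tool_pos: [0.5028, -0.0479, 0.0473]
ft_force: [-12.2, -7.9, 21.6]
tool_pos: [0.5028, -0.0477, 0.0473]
ft_force: [-10.9, -10.4, 21.4]
```

The stop is firm (10 N, no more travel). I'll ease the push slightly, let the pad up slowly and retreat straight up.

```bash
python3 -m jog '[{"grip":0,"tx":-0.1,"ty":0,"tz":0,"rx":0,"ry":0,"rz":0},{"grip":0,"tx":-0.15,"ty":0,"tz":-0.3,"rx":0,"ry":0,"rz":0},{"grip":0,"tx":-0.15,"ty":0,"tz":-0.6,"rx":0,"ry":0,"rz":0},{"grip":0,"tx":-0.15,"ty":0,"tz":-0.9,"rx":0,"ry":0,"rz":0},{"grip":0,"tx":-0.15,"ty":0,"tz":-1.2,"rx":0,"ry":0,"rz":0},{"grip":0,"tx":-0.15,"ty":0,"tz":-1.6,"rx":0,"ry":0,"rz":0},{"grip":0,"tx":-0.15,"ty":0,"tz":-2.5,"rx":0,"ry":0,"rz":0},{"grip":0,"tx":-0.15,"ty":0,"tz":-4,"rx":0,"ry":0,"rz":0}]' 10|grep -E "clo|pos|ft"; python3 -m jog '[{"grip":0,"tx":0,"ty":0,"tz":-3,"rx":0,"ry":0,"rz":0},{"grip":0,"tx":0,"ty":0,"tz":-6,"rx":0,"ry":0,"rz":0},{"grip":0,"tx":0,"ty":0,"tz":-8,"rx":0,"ry":0,"rz":0},{"grip":0,"tx":0,"ty":0,"tz":-8,"rx":0,"ry":0,"rz":0},{"grip":0,"tx":0,"ty":0,"tz":-8,"rx":0,"ry":0,"rz":0}]' 10|grep -E "clo|pos|ft"
python3 - <<'E'
from meas import *
i,W,c=cam("wrist"); cv2.imwrite("pics/w6.png",i)
for n,f in(("pad",((45,80,40),(85,255,255))),("stop",((5,150,100),(18,255,255)))):
    rect(i,W,mask(i,*f),.04,.07,n)
E
```

```text
clock: 10.85
tool_pos: [0.5014, -0.0454, 0.0815]
ft_force: [0.3, 0.1, -0.2]
clock: 11.27
tool_pos: [0.5032, -0.0457, 0.1642]
ft_force: [0.1, -0.6, -0.1]
pad 2679 c 501.8 -50.2 wh 44.3 47.5 ang 3.47 z 57.0
stop 1333 c 495.4 44.0 wh 66.1 15.5 ang 3.58 z 57.1
```

View pics/w6.png

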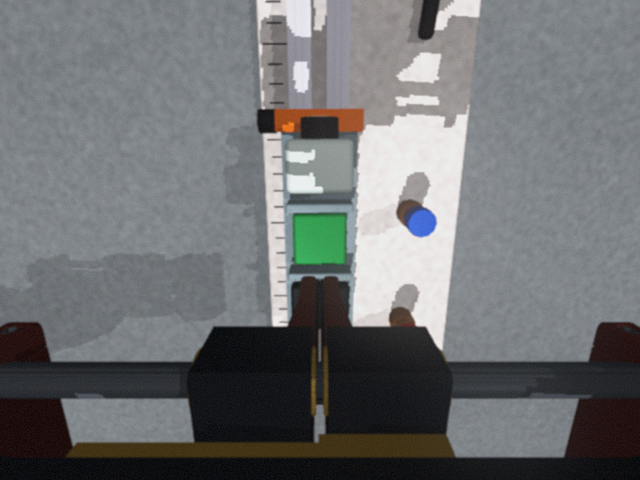

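The pad is back up (z 57.0 mm, 56.9 mm before), the stop is unmoved (y 44.0 mm, 43.9 mm before), and the carriage front at row 133 sits against it. The robot is clear, so I'll hand in.

```bash
python3 -c "
from rig import job; print(job.sign_off())"
```

```text
the job is handed in; nothing more can be done
None
```

The job is handed in at about 11 s of the 32 s allowed: with the pad held down the carriage was pushed up against the orange stop, and the last picture shows the pad up again, the stop unmoved and the robot clear; no verdict came back from the sign-off.

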